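Check a stretcher strip on the bench thickness gauge

TASK

Check the thickness of the longer wooden strip on the bench gauge: slide the gauge's clear door fully open, lay the strip flat through the doorway so that it lies under the gauge's foot, and let go of it. Then press the gauge's round cap all the way down, so that the sprung foot rests on the strip, keep it down for a second and let it rise. Finally lay the strip back flat on the grey board and slide the door fully shut, leaving the shorter strip and the copper weights where they are.

Things in the scene. Friction and masses are not known exactly. Their poses are not given: they have to be found in the camera images.
- station: The fixed bench gauge: a clear box on a 5 mm steel anvil plate, roof top 100 mm above the bench. Origin on the bench straight under the gauge's foot; x points inward through the doorway, y to the left looking inward, z up. Inside, the back wall is at x = +57 mm, the left wall at y = +49. Above the roof: an aluminium bridge (to z = 120 mm) and, at x = +50 mm, a thin scale plate to z = 166 mm.
- doorway (a point): Middle of the doorway's sill, on top of the anvil plate, at station x = -50 mm, y = 0. The doorway is 90 mm wide (station y) and 88 mm high above the plate. The anvil plate, on which the strip is to lie, is 90 mm wide and runs from inside out of the doorway as a bare apron to station x = -175 mm. To the right of the doorway the front is a fixed clear panel, to y = -143 mm.
- door_tab (a point): Top centre of the aluminium tab by which the clear door is pushed: the tab stands on the door's upper edge, 12 mm thick (station x) by 30 mm long (station y), its top 140 mm above the bench and 40 mm above the roof. With the door shut it is at station x = -72 mm, y = 0. The door panel itself is at x = -54 to -58 mm, 98 mm wide.
- door (a joint): Slide of the clear door along its track in m: 0 fully shut, 0.095 fully open (a stop at each end). It opens towards station -y, in front of the fixed panel, carrying its tab along; starts up to 10 mm ajar. Takes about 2 N to push and stays where it is left.
- gauge_cap (a point): Top centre of the black round cap, 40 mm across and 10 mm thick, on the vertical gauge spindle; its top is 170 mm above the bench at rest.
- gauge (a joint): How far the cap and spindle are pressed down in m: 0 at rest (up), 0.033 at the bottom stop. A spring returns it; it takes about 2 N to start and 8 to 10 N to hold at the bottom.
- foot_tip (a point): Centre of the underside of the steel foot, a disc 20 mm across under the spindle inside the box, 40 mm above the anvil plate at rest and 7 mm above it with the cap fully down and nothing underneath.
- foot (a joint): How far the sprung foot is pushed up into the spindle in m, 0 to 0.025: with the cap fully down it reads the part's thickness less 0.007, so 0.011 for the longer strip. Its spring presses with 1.5 N to about 3 N.
- strip: The longer wooden strip to be checked, loose, 200 mm long (its x), 30 mm wide (y), 18 mm thick (z), 50 to 105 g. Origin at the centre of its underside. Both ends alike. Starts on the grey board.
- spare: The shorter strip, of the same wood, loose, 120 x 30 x 12 mm, lying beside the longer one on the board; which of the two is nearer the robot varies. Leave it alone. Origin at the centre of its underside, x along its length.
- board: Fixed grey board on the bench, 270 mm (its x) by 180 mm (y), 3 mm thick. Origin at the centre of its underside.
- weight_a: Loose copper cylinder weight, 40 mm across, 26 mm high, standing on the bench; leave alone. Origin at the centre of its underside.
- weight_b: A second copper weight like the first; leave alone.
There are look-alikes about, which are no part of the job. Leave any pink or red look-alike of the strip alone.

How it is judged (in metres and radians):
On the way, in this order (a step that is already met when the one before it is completed fails the run):
1. the door is fully open (at least 85 of 95 mm) (value of joint door above 0.085 m), for 0.2 s.
2. the longer strip lies flat on the anvil plate under the foot, let go, with the door still open (x of foot_tip in the frame of strip between -0.097 and 0.097 m and y of foot_tip in the frame of strip between -0.014 and 0.014 m and z of strip in the frame of station below 0.0085 m and angle between strip's own z axis and vertical below 0.05 rad and linear speed of strip below 0.02 m/s and contact force between the fingers and strip below 0.1 N and value of joint door above 0.07 m), for 0.2 s.
3. the cap is pressed fully down (within 2.5 mm) and the foot rests on the strip, reading its thickness within 2 mm, for half a second (x of foot_tip in the frame of strip between -0.097 and 0.097 m and y of foot_tip in the frame of strip between -0.014 and 0.014 m and value of joint gauge above 0.0305 m and value of joint foot between 0.0085 and 0.013 m), for 0.5 s.
4. the gauge is up again and the strip lies flat on the grey board, let go (x of strip in the frame of board between -0.06 and 0.06 m and y of strip in the frame of board between -0.09 and 0.09 m and z of strip in the frame of board between 0 and 0.0065 m and angle between strip's own z axis and vertical below 0.06 rad and linear speed of strip below 0.02 m/s and contact force between the fingers and strip below 0.1 N and value of joint gauge below 0.004 m), for 0.2 s.
At the end, for the whole second after the job is handed in: The longer strip lies flat and still on the grey board (its centre within 60 mm of the board's centre lengthways and 90 mm crossways), released; the gauge is up within 4 mm and the door is shut within 6 mm (all of step 4 and value of joint door below 0.006 m and velocity of joint door below 0.01 m/s); the robot touches nothing.
It fails at once if the shorter strip is moved more than 20 mm (distance of spare from where it was at the start of the episode above 0.02 m).
It fails at once if a copper weight is moved more than 20 mm (distance of any of weight_a, weight_b from where it was at the start of the episode above 0.02 m).
It also fails if it takes over 72 s, if anything falls off the work surface, if the arm or the gripper's body presses on something with over 40 N, if the wrist force passes 120 N, or if a joint passes its speed limit or range.

ROBOT

A 6-joint arm with a two-finger parallel gripper is mounted at the origin on the work surface. World frame = base frame: x ahead of the robot, y to its left, z up, the work surface at z = 0. Lengths are in m, angles in degrees, forces in N, time in s.
With the tool pointing down it reaches from about 0.375 to 0.9 m from the base axis. Payload 3.1 kg.
Tool frame: the origin (TCP) lies on the centre line of the jaws, within the pads' length; the fingertips stand 22 mm ahead of it and the grasp point (between the pads) lies 3 mm ahead of it; z points along the fingers, y is the line along which they close (so a half turn about z gives the same grasp; the last joint's range is limited). The gripper opens to 87 mm and grips with 3 to 60 N. Pads are 19 mm wide; open, the fingers measure 117 mm over their backs; the gripper's body (75 mm by 190 mm) begins 51 mm behind the grasp point.
Start: joints at [-10.227, 30.224, 82.088, -0, 67.689, -10.227], TCP at [0.625, 0, 0.245] pointing down, gripper open.
Joint ranges: [-176.69, 176.69], [-43.24, 126.21], [12.49, 139.97], [-82, 262], [0, 151.66], [-163.58, 163.58]. Speed limits (degrees/s): [159.86, 159.86, 180, 180, 180, 180].

INTERFACE

Orientations are given as a 3x3 rotation matrix whose columns are the frame's x, y, z axes.
In Python, from rig import * gives the robot as it stands.
- The arm moves only by the shell command python3 -m jog 'ROWS'. ROWS is text: rows parted by semicolons, each of 7 numbers parted by spaces: the shift along the tool's x, y, z in mm, then the turn, a rotation vector about the tool's x, y, z in rad, then the finger opening in mm, from 0 to 87. In form: tx ty tz ax ay az fingers; .... A call has 1 to 12 rows; each row shifts and turns the commanded pose from where the row before left it, along the tool's axes as they then stand; what a row does not reach is not made up. A row lasts 1/8 s, in which the tool goes at most 62.5 mm and 10.7 degrees, less where a joint would pass 70% of its speed; a pose out of reach is approached as far as the arm can. A call with a gripper value outside its range is refused whole. The fingers move at their own pace and stop on an object; the grip force is fixed at half the most. Time passes only in rows, so rows that do not move let the fingers close. It gives the time, the measured TCP pose, the force, the opening and the grip force at its end, in the units of the state.
- read_state(): the state, without advancing time (a new reading comes with each control period).
- capture(name): name is "scene" or "side" or "wrist"; returns a dict with "color" (480x640x3 uint8, red, green, blue), "camera_matrix" (3x3 intrinsics, pixels), "R" (3x3) and "t" (3): a world point X has camera coordinates R X + t. Camera axes: x right, y down, z forward; pixel columns grow to the right and rows downward; lengths in m; the calibration is good to about 2 mm. A picture is of the moment at which its call begins. There is no depth.
- hand_in(): hands the job in; it is judged then, once.
Trained networks look in the newest picture that a camera, given by its name, has taken for a name from the list of things; names that differ only in an ending like _2 or _b are one class to them, and where a whole thing is asked for, a point or a joint stands for the part that bears it (a point fixed in the world has none). Each returns a list of dicts, best first, with "conf" (0 to 1); they miss things now and then, are a little off and sometimes report something else, mostly with a low value. They report only what shows in the picture. A call takes as long as a camera call. They do not tell look-alikes from the thing itself.
- find_in(camera, target): "at" ([x, y, z] in m, in world coordinates, good to about 4 mm: the middle of the surface that is visible of it).
- trace(camera, target): "pixels" (480x640 bool, what is visible of it).
- place_of(camera, target): "at" ([x, y, z] in m, in world coordinates, good to about 4 mm: a listed point, or the origin of a listed thing).
The state is a dict: "time_s": time; "joint_positions": joint angles; "qvel": joint speeds; "tau": joint torques, N m; "position": TCP position; "tcp_rot": TCP orientation; "force": force on the tool from outside, world axes, zero at the start; "moment": the same for the moment, N m; "opening": opening from 0.0 (shut) to 1.0 (fully open); "grasp_force": force on a finger pad.
Only numpy, scipy, OpenCV 4.12 (cv2) and the standard library are available. Lean on these libraries where they do the work, as an engineer would, in place of code of your own. Each camera call takes 0.05 s, during which the arm holds its last target. There are 200 camera calls.

## Working session

There is one attempt and no reset: what is moved stays moved. The work goes in short steps, Python scripts to look and compute and a shell command to move; the robot and the scene stay as the last step left them, time stands still between calls to the robot, and variables do not carry over. Pictures are saved under pics/ and viewed, at most 10 in all, crops included, and the job is handed in when it is done.

```bash
mkdir -p pics; ls; python3 - <<'E'
from rig import *
import cv2,numpy as np
ims=[]
for c in ["scene","side"]:
    d=capture(c); cv2.imwrite(f"pics/{c}0.png",d["color"][:,:,::-1])
    print(c,"campos",np.round(-d["R"].T@d["t"],3))
    for n in ["station","doorway","door_tab","gauge_cap","foot_tip","strip","spare","board","weight_a"]:
        print(n,[(np.round(r["at"],3).tolist(),round(r["conf"],2)) for r in place_of(c,n)])
print(read_state())
E
```

```text
pics
scene campos [1.031 0.057 0.681]
station [([0.581, -0.163, 0.003], 0.56)]
doorway [([0.582, -0.116, 0.003], 0.72)]
door_tab [([0.582, -0.093, 0.144], 0.89)]
gauge_cap [([0.584, -0.162, 0.173], 0.7)]
foot_tip [([0.586, -0.115, 0.004], 0.62)]
strip [([0.564, 0.301, 0.002], 0.96), ([0.277, 0.258, -0.003], 0.96), ([0.358, 0.013, 0.002], 0.85)]
spare [([0.473, 0.308, -0.002], 0.82), ([0.58, -0.093, 0.144], 0.25)]
board [([0.516, 0.292, -0.005], 0.59), ([0.562, 0.297, 0.003], 0.39)]
weight_a [([0.741, 0.035, -0.001], 0.73), ([0.739, 0.127, 0.004], 0.64), ([0.563, 0.298, 0.002], 0.4)]
side campos [ 0.178 -0.569  0.655]
station [([0.583, -0.163, -0.003], 0.93)]
doorway []
door_tab [([0.579, -0.092, 0.143], 0.67)]
gauge_cap [([0.584, -0.164, 0.169], 0.88)]
foot_tip []
strip [([0.273, 0.257, 0.001], 0.86), ([0.562, 0.3, 0.003], 0.8), ([0.362, 0.016, -0.002], 0.68)]
spare [([0.469, 0.309, 0.006], 0.92)]
board [([0.514, 0.296, -0.001], 0.63)]
weight_a [([0.738, 0.125, 0.0], 0.71), ([0.74, 0.035, 0.002], 0.56)]
{'time_s': 1.0, 'joint_positions': array([-1.02277128e+01,  3.02220232e+01,  8.20882636e+01, -9.01162476e-04,
        6.76895498e+01, -1.02263105e+01]), 'qvel': array([ 0.05516486, -0.08891711,  0.05866894,  0.04870615,  0.02182216,
       -0.01822634]), 'tau': array([-8.47311981e-05, -4.40019608e+01, -1.76988101e+01,  6.34155516e-02,
        5.03125589e-02, -2.33748509e-06]), 'position': array([6.24970417e-01, 2.60705614e-05, 2.44561162e-01]), 'tcp_rot': array([[ 1.85030571e-05,  1.00000000e+00,  2.23323861e-07],
       [ 1.00000000e+00, -1.85030537e-05, -1.48260855e-05],
       [-1.48260814e-05,  2.23598189e-07, -1.00000000e+00]]), 'force': array([ 0.29270052, -0.27269381, -0.11536387]), 'moment': array([-0.02354895,  0.00443332, -0.02915301]), 'grasp_force': 0.0, 'opening': 0.9971209087211751}
```

View pics/scene0.png

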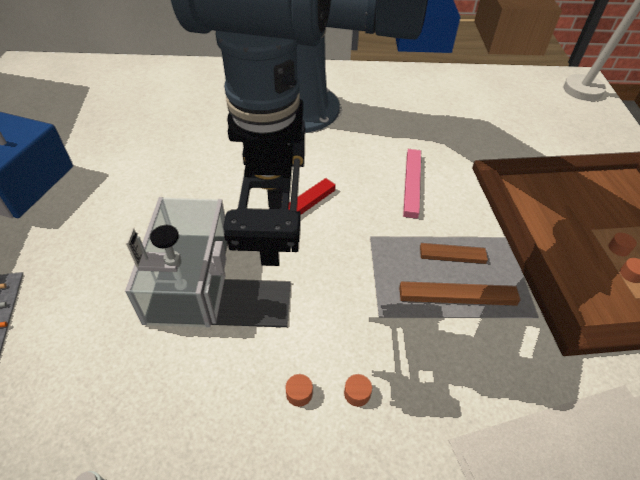

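View pics/side0.png

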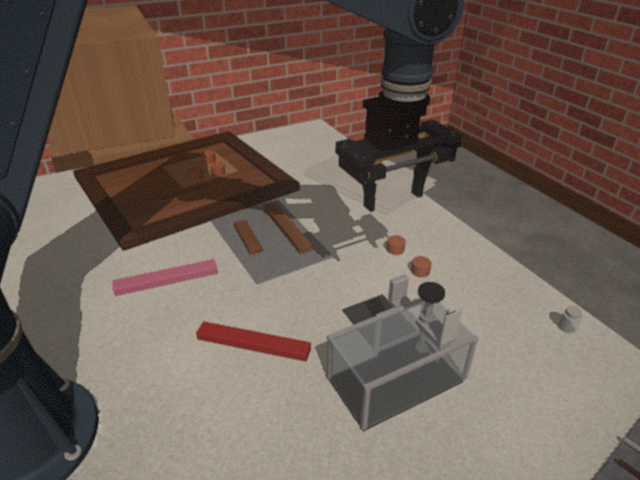

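The scene picture shows the gauge at (130-225, 200-320), its apron at (210-290, 282-325), the strip at (400-517, 283-305) on the board, and the spare above it. The pink and red look-alikes are well clear. Next I'll get the yaws.

```bash
cat > h.py <<'E'
from rig import *
import cv2,numpy as np
from scipy.optimize import minimize
def proj(d,X):
    c=np.asarray(X)@d["R"].T+d["t"]; p=c@d["camera_matrix"].T; return p[:,:2]/p[:,2:]
def back(d,uv,z):
    uv=np.atleast_2d(uv); r=np.c_[uv,np.ones(len(uv))]@np.linalg.inv(d["camera_matrix"]).T@d["R"]
    o=-d["R"].T@d["t"]; return o+r*((z-o[2])/r[:,2:])
def box(p,L,W,H,z0):
    c,s=np.cos(p[2]),np.sin(p[2])
    q=np.array([[a*L/2,b*W/2] for a in(-1,1) for b in(-1,1)])@np.array([[c,s],[-s,c]])+p[:2]
    return np.vstack([np.c_[q,np.full(4,z)] for z in(z0,z0+H)])
def fit(masks,L,W,H,z0,p0):
    def cost(p):
        t=0
        for d,m in masks:
            h=cv2.convexHull(proj(d,box(p,L,W,H,z0)).astype(np.float32))
            im=np.zeros((480,640),np.uint8); cv2.fillConvexPoly(im,np.round(h*16).astype(np.int32),1,shift=4)
            t+=1-(im.astype(bool)&m).sum()/max(1,(im.astype(bool)|m).sum())
        return t
    s=np.array([[0,0,0],[.01,0,0],[0,.01,0],[0,0,.1]])+p0
    r=minimize(cost,p0,method="Nelder-Mead",options=dict(initial_simplex=s,xatol=1e-4,fatol=1e-4)); return r.x,r.fun
def near(cam,n,at):
    """mask of the traced n whose pixel centroid is nearest to world point at"""
    d=capture(cam); u=proj(d,[at])[0]
    c=[t["pixels"] for t in trace(cam,n)]
    c=[m for m in c if m.sum()>50]
    if not c: return None
    k=min(c,key=lambda m:np.linalg.norm(np.argwhere(m).mean(0)[::-1]-u))
    return d,k
E
python3 - <<'E'
from h import *
for n,dim,z0,p0 in [("strip",(.2,.03,.018),.003,(.563,.3,1.57)),("spare",(.12,.03,.012),.003,(.471,.308,1.57)),("board",(.27,.18,.003),0,(.515,.294,1.57))]:
    ms=[near(c,n,[p0[0],p0[1],z0+dim[2]/2]) for c in("scene","side")]
    for s in ([m for m in ms if m],ms[:1],ms[1:]):
        if s and s[0]: x,f=fit(s,*dim,z0,np.array(p0)); print(n,np.round(x,4),round(f,3))
for c in("scene","side"):
    d=capture(c); p=trace(c,"station")
    if p: m=p[0]["pixels"]; ys,xs=np.where(m); print(c,xs.min(),xs.max(),ys.min(),ys.max())
    if c=="scene":
        im=d["color"][180:340,115:305]
        cv2.imwrite("pics/st.png",cv2.resize(im[:,:,::-1],None,fx=4,fy=3.75,interpolation=cv2.INTER_CUBIC) if 0 else cv2.resize(im[:,:,::-1],(760,600)))
    else:
        x,y=proj(d,[[.583,-.09,.05]])[0].astype(int); print(x,y)
E
```

```text
strip [0.5612 0.3017 1.5596] 0.169
strip [0.5602 0.3019 1.5556] 0.08
strip [0.5621 0.2993 1.5423] 0.084
spare [0.4695 0.3087 1.5114] 0.238
spare [0.469  0.3082 1.5078] 0.085
spare [0.4704 0.307  1.4949] 0.139
board [0.5147 0.2932 1.603 ] 0.597
board [0.5125 0.2938 1.6085] 0.331
board [0.5153 0.293  1.611 ] 0.26
scene 126 290 197 326
side 325 477 275 431
393 317
```

View pics/st.png

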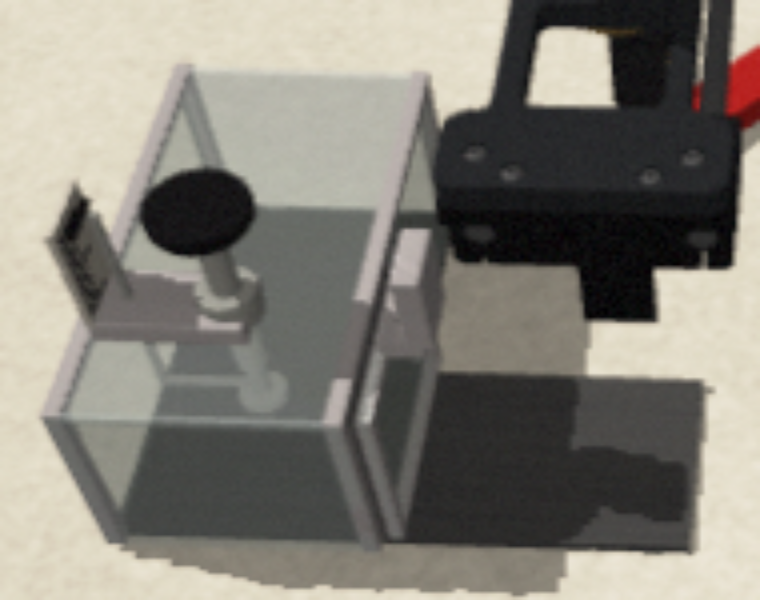

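The crop shows the apron's right corners at about (707,381) and (692,550). Its near edge runs from (405,545) and its far edge from (440,373), and the tab is at (410,245).

```bash
python3 - <<'E'
from h import *
d=capture("scene")
q=np.array([[707,381],[692,550],[405,545],[440,373]])
uv=np.c_[115+q[:,0]/4,180+q[:,1]/3.75]
P=back(d,uv,.005); print(np.round(P,4))
for a,b in((2,1),(3,0)):
    v=P[b]-P[a]; print("yaw of outward vs +y (deg, + = towards -x)",np.degrees(np.arctan2(-v[0],v[1])))
v=P[1]-P[0]; print("end edge deg from x",np.degrees(np.arctan2(v[1],v[0])),np.hypot(*v[:2]))
# roof front bar top, z=.1, near and far
for n in(0,):
    q=np.array([[183,66],[425,73],[50,415],[340,420]]);uv=np.c_[115+q[:,0]/4,180+q[:,1]/3.75]; P=back(d,uv,.1);print(np.round(P,4))
    for i,j in((0,2),(1,3)):
        v=P[j]-P[i]; print(np.degrees(np.arctan2(v[1],v[0])))
for c in("scene","side"):
    d=capture(c)
    for n in("gauge_cap","door_tab"):
        print(c,n,[(np.round(r["at"],4).tolist(),round(r["conf"],2)) for r in place_of(c,n)])
    m=trace(c,"gauge_cap")
    if m:
        ys,xs=np.where(m[0]["pixels"]); print(m[0]["pixels"].sum(), back(d,[xs.mean(),ys.mean()],.167),back(d,[xs.mean(),ys.mean()],.16))
E
```

```text
[[ 0.5426  0.0142  0.005 ]
 [ 0.633   0.0132  0.005 ]
 [ 0.6342 -0.1034  0.005 ]
 [ 0.5421 -0.103   0.005 ]]
yaw of outward vs +y (deg, + = towards -x) 0.5992890431454402
yaw of outward vs +y (deg, + = towards -x) -0.2819004980009225
end edge deg from x -0.6242736705469027 0.0903517080227952
[[ 0.4389 -0.2187  0.1   ]
 [ 0.4393 -0.1129  0.1   ]
 [ 0.6361 -0.2204  0.1   ]
 [ 0.6349 -0.1139  0.1   ]]
-0.4821864567261173
-0.28300144031422786
scene gauge_cap [([0.5845, -0.1557, 0.1709], 0.69)]
scene door_tab [([0.5819, -0.0949, 0.1431], 0.9)]
744 [[ 0.59134968 -0.16573806  0.167     ]] [[ 0.58535228 -0.16876921  0.16      ]]
side gauge_cap [([0.5826, -0.1627, 0.1671], 0.73)]
side door_tab [([0.5742, -0.0894, 0.1386], 0.96)]
621 [[ 0.57718107 -0.17204563  0.167     ]] [[ 0.58290603 -0.16635593  0.16      ]]
```

```bash
python3 -m jog '-45 -22 0 0 0 0 60; -45 -22 0 0 0 0 60; 0 0 40 0 0 0 60; 0 0 40 0 0 0 60; 0 0 27 0 0 0 60; 0 0 0 0 0 0 60'
```

```text
time_s: 3.0
position: [0.5794, -0.0895, 0.1356]
tcp_rot: [[0.0, 1.0, -0.005], [1.0, -0.0, 0.002], [0.002, -0.005, -1.0]]
force: [-0.2, -0.1, 0.1]
opening: 0.689
grasp_force: 0.0
```

```bash
python3 - <<'E'
from h import *
d=capture("scene"); x,y=proj(d,[[.583,-.09,.12]])[0].astype(int); a=d["color"][max(0,y-100):y+100,max(0,x-133):x+133]
cv2.imwrite("pics/tab.png",cv2.resize(a[:,:,::-1],(532,400)))
E
```

```text
(no output)
```

View pics/tab.png

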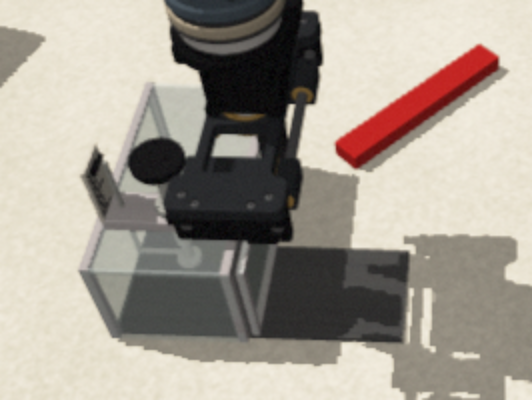

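The gripper straddles the hidden tab, clear of the cap, with no contact force. I'll narrow the fingers and drag the door open.

```bash
python3 -m jog '0 0 0 0 0 0 40; 0 0 0 0 0 0 40; 0 -10 0 0 0 0 40; 0 -15 0 0 0 0 40; 0 -15 0 0 0 0 40; 0 -15 0 0 0 0 40; 0 -15 0 0 0 0 40; 0 -15 0 0 0 0 40; 0 -10 0 0 0 0 40; 0 -3 0 0 0 0 40; 0 0 0 0 0 0 40'
```

```text
time_s: 4.42
position: [0.485, -0.0901, 0.1376]
tcp_rot: [[0.001, 1.0, 0.005], [1.0, -0.001, -0.0], [-0.0, 0.005, -1.0]]
force: [7.2, 3.2, -1.1]
opening: 0.46
grasp_force: 3.3
```

```bash
python3 -m jog '0 -2 0 0 0 0 40; 0 -2 0 0 0 0 40; 0 0 0 0 0 0 40'
```

```text
time_s: 4.8
position: [0.4847, -0.0901, 0.1376]
tcp_rot: [[0.002, 1.0, 0.013], [1.0, -0.002, -0.001], [-0.001, 0.013, -1.0]]
force: [15.4, 6.2, -9.5]
opening: 0.466
grasp_force: 7.5
```

The door is at its stop: force rises with no motion, and the tab is at x ≈ 0.490. Backing off, rising and moving over the strip.

```bash
python3 -m jog '0 6 0 0 0 0 50; 0 0 -50 0 0 0 60; 0 0 -50 0 0 0 60; 50 10 0 0 0 0 60; 60 10 0 0 0 0 60; 60 10 0 0 0 0 60; 60 10 0 0 0 0 60; 60 10 0 0 0 0 60; 60 10 0 0 0 0 60; 60 10 0 0 0 0 60; 25 4 0 0 0 0 60; 0 0 0 0 0 0 60'
```

```text
time_s: 6.3
position: [0.5576, 0.346, 0.2362]
tcp_rot: [[-0.003, 1.0, -0.003], [1.0, 0.003, -0.002], [-0.002, -0.003, -1.0]]
force: [0.1, 0.6, 0.2]
opening: 0.689
grasp_force: 0.0
```

```bash
python3 - <<'E'
from h import *
d=capture("scene"); m=[near(c,"strip",[.561,.301,.012]) for c in("side",)]
m=[x for x in m if x]
if m: print(fit(m,.2,.03,.018,.003,np.array([.561,.301,1.557])))
w=capture("wrist"); print(w["R"],w["t"]); cv2.imwrite("pics/w.png",w["color"][:,:,::-1])
t=trace("wrist","strip")
for k in t: 
    if k["pixels"].sum()>500: print(k["conf"],fit([(w,k["pixels"])],.2,.03,.018,.003,np.array([.561,.301,1.557])))
E
```

```text
(array([0.5627254 , 0.30036159, 1.53889716]), np.float64(0.05609284332688591))
[[ 9.99995749e-01 -1.53729146e-03 -2.47777867e-03]
 [-8.53496940e-04 -9.66836075e-01  2.55396310e-01]
 [-2.78822437e-03 -2.55393109e-01 -9.66833277e-01]] [-0.55774701  0.30286587  0.47088095]
0.95 (array([0.561, 0.301, 1.557]), np.float64(1.0))
0.72 (array([0.56275466, 0.30070279, 1.56225072]), np.float64(0.22468813460980563))
```

View pics/w.png

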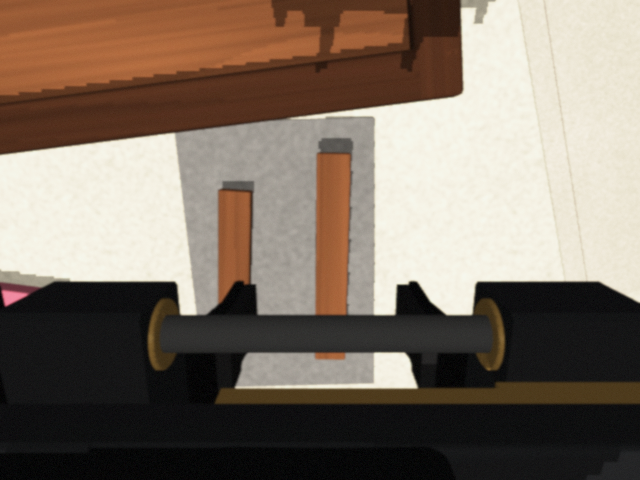

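The wrist view shows the strip between the fingers, columns 317-351, with the spare well to the left. It needs about 5 mm in +x, then straight down.

```bash
python3 -m jog '0 5 50 0 0 0 60; 0 0 50 0 0 0 60; 0 0 50 0 0 0 60; 0 0 40 0 0 0 60; 0 0 15 0 0 0 60; 0 0 0 0 0 0 60; 0 0 0 0 0 0 60'
```

```text
time_s: 7.42
position: [0.5655, 0.3453, 0.0345]
tcp_rot: [[0.0, 1.0, 0.003], [1.0, -0.0, 0.001], [0.001, 0.003, -1.0]]
force: [-0.4, -0.1, 0.6]
opening: 0.69
grasp_force: 0.0
```

```bash
python3 -m jog '0 -2 6 0 0 0 60; 0 0 0 0 0 0 60; 0 0 0 0 0 0 20; 0 0 0 0 0 0 20; 0 0 0 0 0 0 20; 0 0 0 0 0 0 20; 0 0 0 0 0 0 20; 0 0 0 0 0 0 20; 0 0 -15 0 0 0 20; 0 0 -30 0 0 0 20; 0 0 0 0 0 0 20'
```

```text
time_s: 8.8
position: [0.564, 0.3459, 0.0747]
tcp_rot: [[-0.0, 1.0, 0.006], [1.0, -0.0, 0.002], [0.002, 0.006, -1.0]]
force: [0.1, -0.1, -1.8]
opening: 0.341
grasp_force: 30.0
```

```bash
python3 -m jog '-30 3 0 0 0 0 20; -45 4 0 0 0 0 20; -45 5 0 0 0 0 20; -45 5 0 0 0 0 20; -40 4 0 0 0 0 20; 0 0 15 0 0 0 20; 0 0 15 0 0 0 20; 0 0 0 0 0 0 20; 0 0 0 0 0 0 20'
```

```text
time_s: 9.93
position: [0.5826, 0.1412, 0.0412]
tcp_rot: [[-0.002, 1.0, -0.001], [1.0, 0.002, 0.0], [0.0, -0.001, -1.0]]
force: [0.1, 0.2, -1.6]
opening: 0.34
grasp_force: 30.0
```

```bash
python3 - <<'E'
from h import *
st=read_state(); print(st["position"],st["opening"])
d=capture("scene"); x,y=proj(d,[[.583,-.02,.02]])[0].astype(int); a=d["color"][y-110:y+90,x-133:x+133]
cv2.imwrite("pics/ins.png",cv2.resize(a[:,:,::-1],(798,600)))
for c in("scene","side"):
    if c=="side":capture(c)
    print(c,[(np.round(r["at"],3).tolist(),round(r["conf"],2)) for r in place_of(c,"strip")])
E
```

```text
[0.58261459 0.14117636 0.04115172] 0.3395264679429509
scene [([0.356, 0.012, -0.003], 0.94), ([0.276, 0.257, -0.005], 0.76), ([0.581, 0.1, 0.018], 0.61), ([0.516, 0.296, -0.006], 0.29)]
side [([0.275, 0.259, 0.002], 0.72), ([0.36, 0.015, -0.002], 0.66), ([0.585, 0.1, 0.016], 0.59)]
```

View pics/ins.png

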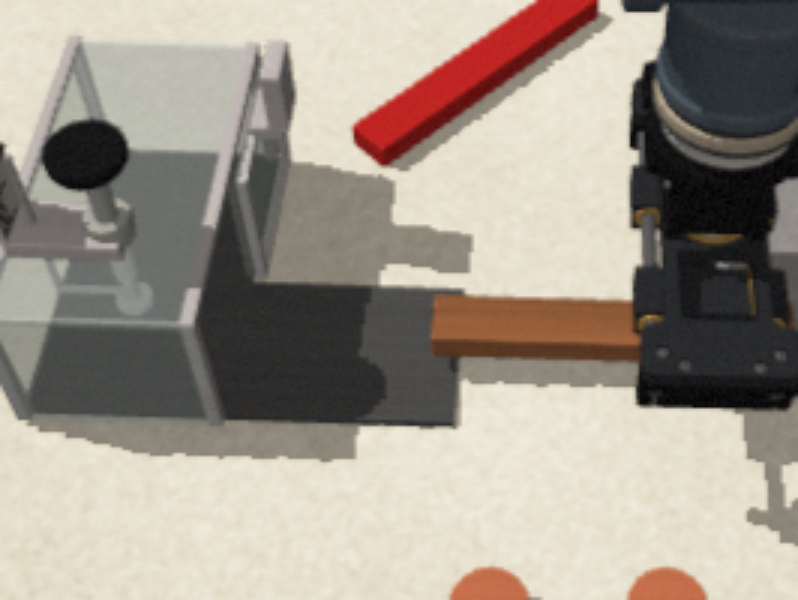

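The picture shows the door open, with the strip level at the apron's edge and lined up with the doorway. Inserting it.

```bash
python3 -m jog '-30 3 0 0 0 0 20; -30 0 0 0 0 0 20; -30 0 0 0 0 0 20; -30 0 0 0 0 0 20; -30 0 0 0 0 0 20; -20 0 0 0 0 0 20; -8 0 0 0 0 0 20; 0 0 0 0 0 0 20; 0 0 5 0 0 0 20; 0 0 3 0 0 0 20; 0 0 0 0 0 0 20'
```

```text
time_s: 11.5
position: [0.5856, -0.0372, 0.033]
tcp_rot: [[-0.001, 1.0, -0.001], [1.0, 0.001, 0.0], [0.0, -0.001, -1.0]]
force: [0.7, 0.1, -1.1]
opening: 0.343
grasp_force: 30.0
```

```bash
python3 -m jog '0 0 1.5 0 0 0 20; 0 0 0 0 0 0 20'
```

```text
time_s: 11.75
position: [0.5859, -0.0379, 0.032]
tcp_rot: [[-0.0, 1.0, -0.0], [1.0, 0.0, 0.0], [0.0, -0.0, -1.0]]
force: [0.2, 1.6, -0.2]
opening: 0.344
grasp_force: 30.0
```

Contact is showing, so I'll release, rise and look.

```bash
python3 -m jog '0 0 0 0 0 0 50; 0 0 0 0 0 0 50; 0 0 0 0 0 0 50; 0 0 -15 0 0 0 50; 0 0 -50 0 0 0 50; 0 0 -50 0 0 0 20; 0 0 -50 0 0 0 0; 60 0 0 0 0 0 0; 60 0 0 0 0 0 0; 0 0 0 0 0 0 0'
```

```text
time_s: 13.0
position: [0.5852, 0.086, 0.1984]
tcp_rot: [[-0.006, 1.0, 0.001], [1.0, 0.006, 0.001], [0.001, 0.001, -1.0]]
force: [0.5, 0.4, -0.3]
opening: 0.088
grasp_force: 0.0
```

```bash
python3 - <<'E'
from h import *
d=capture("scene"); x,y=proj(d,[[.583,-.09,.05]])[0].astype(int); a=d["color"][y-90:y+90,x-120:x+120]
cv2.imwrite("pics/in2.png",cv2.resize(a[:,:,::-1],(800,600)))
print(x-120,y-90)
for c in("scene","side"):
    d=capture(c)
    for n in("strip","gauge_cap","foot_tip"):print(c,n,[(np.round(r["at"],3).tolist(),round(r["conf"],2)) for r in place_of(c,n)])
    r=near(c,"strip",[.585,-.08,.014])
    print(fit([r],.2,.03,.018,.005,np.array([.585,-.082,1.57])))
E
```

```text
105 193
scene strip [([0.586, -0.083, 0.004], 0.79), ([0.277, 0.257, -0.005], 0.67), ([0.356, 0.011, -0.0], 0.58)]
scene gauge_cap [([0.583, -0.162, 0.171], 0.72)]
scene foot_tip []
(array([ 0.58446307, -0.07639666,  1.55989137]), np.float64(0.295198799699925))
side strip [([0.361, 0.014, -0.002], 0.73), ([0.274, 0.258, 0.002], 0.58)]
side gauge_cap [([0.583, -0.165, 0.169], 0.84)]
side foot_tip []
(array([ 0.58626545, -0.06389735,  1.54933228]), np.float64(0.8020937188434696))
```

View pics/in2.png

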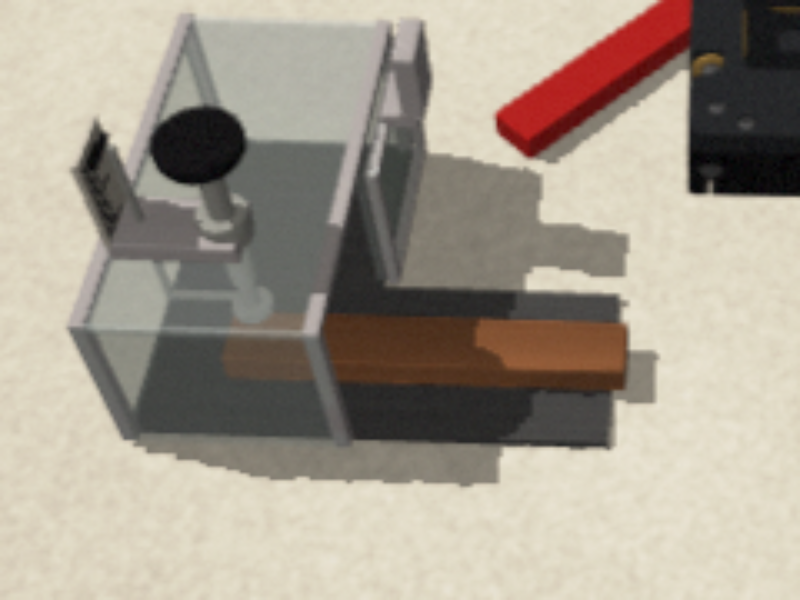

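The strip lies flat through the doorway under the foot: the foot is at about (252,305) in the crop, the strip's end at x ≈ 225. Next I'll press the cap.

```bash
python3 -m jog '0 0 -30 0 0 0 0; -50 0 0 0 0 0 0; -50 0 0 0 0 0 0; -50 0 0 0 0 0 0; -50 0 0 0 0 0 0; -48 -1 0 0 0 0 0; 0 0 10 0 0 0 0; 0 0 15 0 0 0 0; 0 0 8 0 0 0 0; 0 0 8 0 0 0 0; 0 0 0 0 0 0 0'
```

```text
time_s: 15.02
position: [0.5845, -0.1646, 0.1855]
tcp_rot: [[-0.001, 1.0, -0.002], [1.0, 0.001, 0.001], [0.001, -0.002, -1.0]]
force: [-0.2, 0.8, 2.7]
opening: 0.005
grasp_force: 1.1
```

```bash
python3 -m jog '0 0 8 0 0 0 0; 0 0 8 0 0 0 0; 0 0 7 0 0 0 0; 0 0 5 0 0 0 0; 0 0 0 0 0 0 0'
```

```text
time_s: 15.65
position: [0.5855, -0.1655, 0.1594]
tcp_rot: [[0.0, 1.0, 0.002], [1.0, -0.0, 0.001], [0.001, 0.002, -1.0]]
force: [-1.4, 3.2, 10.9]
opening: 0.005
grasp_force: 5.4
```

```bash
python3 -m jog '0 0 2 0 0 0 0; 0 0 2 0 0 0 0; 0 0 0 0 0 0 0'
```

```text
time_s: 16.02
position: [0.5856, -0.1655, 0.1591]
tcp_rot: [[-0.0, 1.0, 0.003], [1.0, 0.0, -0.0], [-0.0, 0.003, -1.0]]
force: [-7.6, 6.9, 29.4]
opening: 0.003
grasp_force: 14.9
```

The cap is at its bottom stop. I'll hold it for a second and then rise.

```bash
python3 -m jog '0 0 -1.5 0 0 0 0; 0 0 0 0 0 0 0; 0 0 0 0 0 0 0; 0 0 0 0 0 0 0; 0 0 0 0 0 0 0; 0 0 0 0 0 0 0; 0 0 0 0 0 0 0; 0 0 0 0 0 0 0; 0 0 0 0 0 0 0'; python3 - <<'E'
from h import *
d=capture("scene"); x,y=proj(d,[[.583,-.12,.08]])[0].astype(int); a=d["color"][y-90:y+90,x-120:x+120]
cv2.imwrite("pics/pr.png",cv2.resize(a[:,:,::-1],(800,600)))
E
```

```text
time_s: 17.15
position: [0.5856, -0.1655, 0.1592]
tcp_rot: [[-0.0, 1.0, 0.003], [1.0, 0.0, -0.0], [-0.0, 0.003, -1.0]]
force: [-5.6, 5.1, 22.8]
opening: 0.004
grasp_force: 11.2
```

View pics/pr.png

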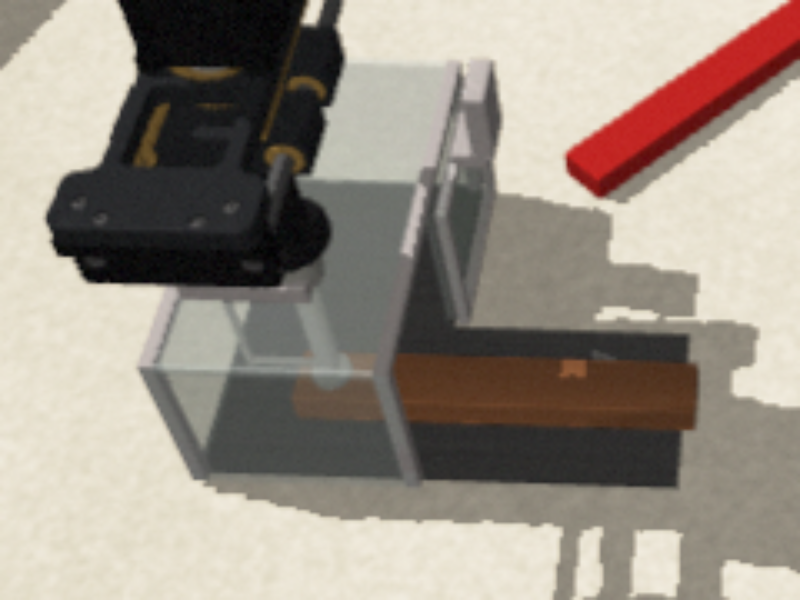

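The foot, at (333,375), rests on the strip's top with the cap down. Rising now, and going back to the strip's outer end.

```bash
python3 -m jog '0 0 -12 0 0 0 0; 0 0 -20 0 0 0 0; 0 0 -30 0 0 0 0; 45 0 0 0 0 0 50; 45 0 0 0 0 0 50; 38 0 0 0 0 0 50; 0 0 0 0 0 0 50; 0 0 50 0 0 0 50; 0 0 50 0 0 0 50; 0 0 50 0 0 0 50; 0 0 20 0 0 0 50; 0 0 0 0 0 0 50'
```

```text
time_s: 18.7
position: [0.584, -0.039, 0.0453]
tcp_rot: [[0.001, 1.0, -0.004], [1.0, -0.001, 0.0], [0.0, -0.004, -1.0]]
force: [-0.2, -0.5, 0.9]
opening: 0.575
grasp_force: 0.0
```

```bash
python3 -m jog '0 1 13 0 0 0 50; 0 0 0 0 0 0 50; 0 0 0 0 0 0 20; 0 0 0 0 0 0 20; 0 0 0 0 0 0 20; 0 0 0 0 0 0 20; 0 0 0 0 0 0 20; 0 0 -8 0 0 0 20; 0 0 0 0 0 0 20; 20 0 0 0 0 0 20; 30 0 0 0 0 0 20; 0 0 0 0 0 0 20'
```

```text
time_s: 20.2
position: [0.5849, 0.0151, 0.0421]
tcp_rot: [[-0.003, 1.0, -0.002], [1.0, 0.003, 0.001], [0.001, -0.002, -1.0]]
force: [-0.4, -0.5, -0.8]
opening: 0.339
grasp_force: 30.0
```

```bash
python3 -m jog '30 0 0 0 0 0 20; 40 0 0 0 0 0 20; 40 -2 0 0 0 0 20; 30 -2 -20 0 0 0 20; 40 -4 -10 0 0 0 20; 45 -4 0 0 0 0 20; 45 -4 0 0 0 0 20; 45 -3 0 0 0 0 20; 15 -2 0 0 0 0 20; 0 0 0 0 0 0 20'
```

```text
time_s: 21.45
position: [0.5643, 0.3426, 0.0722]
tcp_rot: [[-0.002, 1.0, -0.0], [1.0, 0.002, -0.001], [-0.001, -0.0, -1.0]]
force: [-0.0, -0.4, -1.6]
opening: 0.343
grasp_force: 30.0
```

```bash
python3 -m jog '0 0 20 0 0 0 20; 0 0 14 0 0 0 20; 0 0 4 0 0 0 20; 0 0 1 0 0 0 20; 0 0 1 0 0 0 20; 0 0 1 0 0 0 20; 0 0 0 0 0 0 20'
```

```text
time_s: 22.32
position: [0.5641, 0.3404, 0.0331]
tcp_rot: [[0.0, 1.0, -0.003], [1.0, -0.0, -0.002], [-0.002, -0.003, -1.0]]
force: [-4.6, -4.3, 11.1]
opening: 0.341
grasp_force: 30.0
```

```bash
python3 -m jog '0 0 -1 0 0 0 20; 0 0 0 0 0 0 50; 0 0 0 0 0 0 50; 0 0 0 0 0 0 50; 0 0 -20 0 0 0 50; 0 0 -50 0 0 0 60; 0 0 -60 0 0 0 60; 0 0 -60 0 0 0 60; -50 -10 0 0 0 0 60; -60 -10 0 0 0 0 60; -60 -10 0 0 0 0 60; 0 0 0 0 0 0 60'
```

```text
time_s: 23.82
position: [0.5344, 0.1686, 0.224]
tcp_rot: [[0.005, 1.0, 0.0], [1.0, -0.005, -0.001], [-0.001, 0.0, -1.0]]
force: [0.5, 0.5, 0.2]
opening: 0.685
grasp_force: 0.0
```

```bash
python3 - <<'E'
from h import *
for c in("scene","side"):
    d=capture(c); r=near(c,"strip",[.563,.298,.012])
    print(c,fit([r],.2,.03,.018,.003,np.array([.563,.298,1.557])))
    if c=="scene":cv2.imwrite("pics/bk.png",d["color"][180:360,40:600,::-1])
    for n in("spare","door_tab","gauge_cap"):print(n,[(np.round(r["at"],3).tolist(),round(r["conf"],2)) for r in place_of(c,n)])
E
```

```text
scene (array([0.56332504, 0.29963805, 1.55154411]), np.float64(0.08938981733385154))
spare [([0.473, 0.307, -0.002], 0.82)]
door_tab [([0.488, -0.094, 0.144], 0.88)]
gauge_cap [([0.584, -0.162, 0.169], 0.88)]
side (array([0.56478872, 0.29528715, 1.55441857]), np.float64(0.11534701857282503))
spare [([0.471, 0.31, 0.007], 0.93)]
door_tab [([0.486, -0.091, 0.142], 0.83)]
gauge_cap [([0.582, -0.165, 0.167], 0.87)]
```

View pics/bk.png

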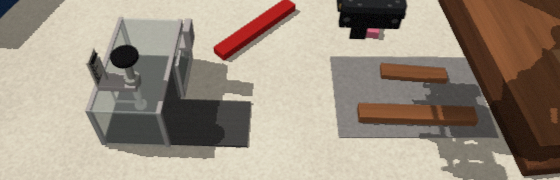

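The strip, at (357-477, 105-122), is back on the board, flat and released. The spare has not moved and the cap is up. Now to shut the door.

```bash
python3 -m jog '-45 -8 0 0 0 0 60; -50 -9 0 0 0 0 60; -50 -9 0 0 0 0 60; -50 -9 0 0 0 0 60; -40 -7 0 0 0 0 60; -23 -3 0 0 0 0 60; 0 0 0 0 0 0 60; 0 0 40 0 0 0 60; 0 0 30 0 0 0 60; 0 0 17 0 0 0 60; 0 0 0 0 0 0 60'
```

```text
time_s: 25.8
position: [0.4892, -0.0846, 0.1344]
tcp_rot: [[-0.001, 1.0, -0.003], [1.0, 0.001, 0.002], [0.002, -0.003, -1.0]]
force: [-0.4, 0.4, 0.1]
opening: 0.691
grasp_force: 0.0
```

```bash
python3 -m jog '0 0 0 0 0 0 40; 0 0 0 0 0 0 40; 0 10 0 0 0 0 40; 0 15 0 0 0 0 40; 0 15 0 0 0 0 40; 0 15 0 0 0 0 40; 0 15 0 0 0 0 40; 0 15 0 0 0 0 40; 0 10 0 0 0 0 40; 0 3 0 0 0 0 40; 0 0 0 0 0 0 40'
```

```text
time_s: 27.18
position: [0.5885, -0.0859, 0.1355]
tcp_rot: [[0.0, 1.0, 0.001], [1.0, -0.0, 0.0], [0.0, 0.001, -1.0]]
force: [-0.2, 0.9, 0.3]
opening: 0.462
grasp_force: 0.0
```

```bash
python3 -m jog '0 2 0 0 0 0 40; 0 2 0 0 0 0 40; 0 1 0 0 0 0 40; 0 0 0 0 0 0 40'
```

```text
time_s: 27.68
position: [0.5905, -0.0858, 0.1353]
tcp_rot: [[-0.0, 1.0, -0.006], [1.0, 0.0, 0.001], [0.001, -0.006, -1.0]]
force: [-5.8, -1.4, 3.2]
opening: 0.462
grasp_force: 2.9
```

The door is at the shut stop: force is up and motion has stalled. One more nudge, then retreat.

```bash
python3 -m jog '0 2 0 0 0 0 40; 0 0 0 0 0 0 40; 0 -6 0 0 0 0 42; 0 0 0 0 0 0 46; 0 0 -40 0 0 0 46; 0 0 -50 0 0 0 46; 50 0 0 0 0 0 46; 50 0 0 0 0 0 46; 50 0 0 0 0 0 46; 0 0 0 0 0 0 46; 0 0 0 0 0 0 46'; python3 - <<'E'
from h import *
for c in("scene","side"):
    d=capture(c)
    for n in("spare","door_tab","gauge_cap","strip","weight_a"):print(n,[(np.round(r["at"],3).tolist(),round(r["conf"],2)) for r in place_of(c,n)])
    if c=="scene":cv2.imwrite("pics/end.png",cv2.resize(d["color"][180:340,115:305,::-1],(760,600)))
E
```

```text
time_s: 29.05
position: [0.5896, 0.0639, 0.2256]
tcp_rot: [[-0.001, 1.0, 0.001], [1.0, 0.001, -0.001], [-0.001, 0.001, -1.0]]
force: [-0.7, -0.0, -0.2]
opening: 0.526
grasp_force: 0.0
spare [([0.473, 0.306, -0.001], 0.6)]
door_tab [([0.58, -0.161, 0.171], 0.7), ([0.584, -0.095, 0.144], 0.66)]
gauge_cap [([0.585, -0.162, 0.172], 0.87)]
strip [([0.359, 0.011, 0.0], 0.95), ([0.278, 0.257, -0.002], 0.61), ([0.565, 0.294, -0.001], 0.6)]
weight_a [([0.742, 0.036, -0.005], 0.98), ([0.741, 0.127, 0.002], 0.89)]
spare [([0.472, 0.312, 0.005], 0.72), ([0.74, 0.122, -0.003], 0.44), ([0.741, 0.035, 0.004], 0.25)]
door_tab [([0.583, -0.09, 0.141], 0.68)]
gauge_cap [([0.583, -0.164, 0.168], 0.91)]
strip [([0.272, 0.261, -0.002], 0.9), ([0.566, 0.301, 0.0], 0.85), ([0.362, 0.014, 0.0], 0.76)]
weight_a [([0.737, 0.122, -0.002], 0.75), ([0.742, 0.037, 0.003], 0.74)]
```

View pics/end.png

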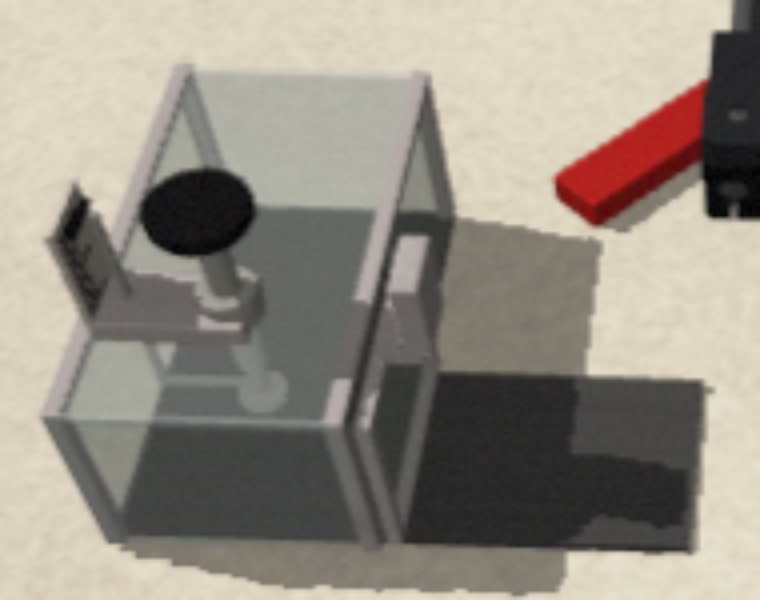

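The tab's top, at (410,265), sits a little nearer the shut side than at the start. The cap is up and nothing else has moved.

```bash
python3 -c "
from rig import *
print(hand_in())"
```

```text
the job is handed in; nothing more can be done
None
```

I measured the longer strip under the gauge's foot, laid it back flat on the grey board and slid the door shut; the shorter strip and the weights stayed put. I handed the job in at about 29 s of the 72 s allowed; the hand-in returned no verdict.

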